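Release the safety cap of the solvent can in the optics test room

TASK

The dispenser is to be refilled, so release the safety cap of the rectangular solvent can: press the cap down firmly, turn it anticlockwise (seen from above) while it is held down, and let go so that it pops up, released. Leave the cap of the round solvent bottle locked.

Things in the scene. Friction and masses are not known exactly. Their poses are not given: they have to be found in the camera images.
- can_cap (a point): Centre (half-way up, on the vertical axis) of the black ribbed round cap of the rectangular can; cap 50 mm in diameter (53 over ribs), 36 mm tall, flat top with a grey ridge. Grip it from above at any yaw. When locked this point is 184 mm above the bench and 35 mm above the can's flat top. Can: bare metal, 106 x 72 mm in plan, fixed in a rectangular steel holder. z up; x along the ridge, turns with the cap.
- can_cap_height (a joint): Height of the can's cap (m): 0 locked, negative when pressed down, 0.008 when released and popped up. A spring pushes it up: pressing takes about 8 N to start, 13 N at -0.007 and 15 N at the bottom stop, -0.010. Only at -0.007 or deeper do the lugs inside clear their stop, so that the cap can be turned.
- can_cap_turn (a joint): Turn of the can's cap (rad), growing anticlockwise seen from above: 0 locked; about 0.08 of free play, then blocked unless pressed down; from about 0.81 on (best about 1.0) the lugs are past their stop and the spring lifts the cap when it is let go; end stop at 1.22. Light friction.
- bottle_cap_turn (a joint): Turn (rad, 0 locked) of the cap of the other container, which stays locked: a round bare-metal bottle, 86 mm in diameter, conical shoulder, paper band, fixed in a round steel holder, with an equal cap at the same height. Can and bottle stand side by side, either one on the left, centres at least 200 mm apart.

How it is judged:
By the outcome, as a careful person would: the job done as asked, in the order asked, and still so for the second after the job is handed in, with the robot touching nothing.
It also fails if it takes over 29 s, if anything falls off the work surface, if the arm or the gripper's body presses on something with over 40 N, if the wrist force passes 120 N, or if a joint passes its speed limit or range.

ROBOT

A 6-joint arm with a two-finger parallel gripper is mounted at the origin on the work surface. World frame = base frame: x ahead of the robot, y to its left, z up, the work surface at z = 0. Lengths are in m, angles in rad, forces in N, time in s.
With the tool pointing down it reaches from about 0.425 to 1.125 m from the base axis. Payload 14.9 kg.
Tool frame: the origin (TCP) lies on the centre line of the jaws, within the pads' length; the fingertips stand arm.tcp_to_tips ahead of it and the grasp point (between the pads) lies 5 mm behind it (arm.tcp_to_tips is the distance from the TCP to the fingertips, in m); z points along the fingers, x is the direction in which the jaws open and shut, and the axes are right-handed (so a half turn about z gives the same grasp; the last joint's range is limited). The gripper opens to 91 mm and grips with 3 to 60 N. Pads are 32 mm wide; open, the fingers measure 118 mm over their backs; the gripper's body (76 mm by 178 mm) begins 60 mm behind the grasp point.
Start: joints at [-1.218, 0.379, 1.734, -0, 1.028, -0.033], TCP at [0.263, -0.649, 0.228] pointing down, gripper open.
Joint ranges: [-2.77, 2.77], [-0.74, 2.19], [0, 2.66], [-1.06, 4.2], [0.31, 2.87], [-3.08, 3.08]. Speed limits (rad/s): [1.89, 1.89, 2.39, 3.14, 3.14, 3.14].

INTERFACE

Orientations are given as [roll, pitch, yaw] about the fixed x, y, z axes, in that order (R = Rz(yaw) Ry(pitch) Rx(roll)).
In Python, from station import arm gives the robot as it stands.
- The arm moves only by the tool drive_tool, never from a script. Its arguments are lists of equal length, an entry for each row: "travel": the shift along the world's x, y, z in cm, a list of three; "angular": the turn, a rotation vector about the world's x, y, z in degrees, a list of three; "jaw": the finger opening in cm, from 0 to 9.12. A call has 1 to 20 rows; each row is the pose to reach, as a shift and turn from the pose commanded when the call began; what a row does not reach only later rows make up. A row lasts 1/10 s, in which the tool goes at most 50 mm and 8.59 degrees, less where a joint would pass 70% of its speed; a pose out of reach is approached as far as the arm can. A call with a gripper value outside its range is refused whole. The fingers move at their own pace and stop on an object; "grip_force" is the grip in N (left out, the last holds). Time passes only in rows, so rows that repeat a pose let the fingers close. It gives the time, the measured TCP pose, the force and the opening at its end, in the units of the state.
- arm.observe(): the state, without advancing time (a new reading comes with each control period).
- arm.grab_frame(name): name is "side" or "top" or "wrist"; returns (picture, depth): 384x512x3 uint8, red, green, blue; 384x512 float32, m along the optical axis (not along the pixel's ray), 0 where there is no reading.
- arm.camera_info(name): a dict with "fx", "fy", "cx", "cy" (pixels), "rvec" (rotation vector, rad) and "tvec" (3), from world to camera coordinates, as OpenCV has them. Camera axes: x right, y down, z forward; pixel columns grow to the right and rows downward; lengths in m; the calibration is good to about 2 mm. A picture is of the moment at which its call begins: read the wrist's pose just before it. camera_info takes no time and is no camera call; for the wrist camera it gives the pose at the moment of the call.
- arm.sign_off(): hands the job in, once; it reports no verdict.
The state is a dict: "t": time; "qpos": joint angles; "qd": joint speeds; "effort": joint torques, N m; "position": TCP position; "tcp_rot": TCP orientation; "contact_force": force on the tool from outside, world axes, zero at the start; "moment": the same for the moment, N m; "finger_gap": opening from 0.0 (shut) to 1.0 (fully open).
Only numpy, scipy, OpenCV 4.12 (cv2) and the standard library are available. Lean on these libraries where they do the work, as an engineer would, in place of code of your own. Each camera call takes 0.05 s, during which the arm holds its last target.

## Working session

There is one attempt and no reset: what is moved stays moved. The work goes in short steps, Python scripts to look and compute and a tool call to move; the robot and the scene stay as the last step left them, time stands still between calls to the robot, and variables do not carry over. Pictures are saved under pics/ and viewed, and the job is handed in when it is done.

Besides the shell and the picture viewer there is one more tool, called after "Request:" by a JSON object that holds its "op" and its "data". drive_tool: Moves the arm, as the interface text tells. Its arguments: {"type":"object","properties":{"travel":{"type":"array","items":{"type":"array","items":{"type":"number"}}},"angular":{"type":"array","items":{"type":"array","items":{"type":"number"}}},"jaw":{"type":"array","items":{"type":"number"}},"grip_force":{"type":"number"}},"required":["travel","angular","jaw"]}

```bash
mkdir -p pics; ls; cat > h.py <<'E'
from station import arm
import numpy as np, cv2
def save(n,name):
    p,d=arm.grab_frame(n); cv2.imwrite(f'pics/{name}.png',p[:,:,::-1]); np.save(f'pics/{name}.npy',d); return p,d
def world(n,d,ci=None):
    c=ci or arm.camera_info(n); R,_=cv2.Rodrigues(np.array(c['rvec'],float)); t=np.array(c['tvec'],float).ravel()
    v,u=np.mgrid[:d.shape[0],:d.shape[1]]
    P=np.stack([(u-c['cx'])/c['fx']*d,(v-c['cy'])/c['fy']*d,d],-1)
    return (P-t)@R
E
python3 - <<'E'
from h import *
print(arm.observe(), arm.tcp_to_tips)
for n in('top','side'):
    p,d=save(n,n+'0'); W=world(n,d); np.save(f'pics/{n}0w.npy',W)
    m=(d>0)&(W[...,2]>.185)&(W[...,2]<.22); print(n,m.sum())
    k,l,s,c=cv2.connectedComponentsWithStats(m.astype(np.uint8))
    for i in range(1,k):
        if s[i,4]>30: print(s[i],c[i],np.median(W[l==i],0),W[l==i].min(0),W[l==i].max(0))
E
```

```text
pics
{'t': 0.0, 'qpos': array([-1.21827012e+00,  3.79394530e-01,  1.73476726e+00,  1.77077094e-05,
        1.02849982e+00, -3.33144586e-02]), 'qd': array([-0.00078014, -0.00091823, -0.00227947, -0.00062145, -0.0009024 ,
        0.00085905]), 'effort': array([ 4.37928247e-03, -7.63714886e+01, -4.34378350e+01,  6.52172277e-02,
        4.24480496e-02, -7.93491813e-05]), 'position': array([ 0.26329674, -0.64819186,  0.22730475]), 'tcp_rot': array([-3.14154190e+00,  1.06786105e-03, -1.18496478e+00]), 'contact_force': array([0.7903141 , 0.22837902, 0.55523494]), 'moment': array([ 0.03137343, -0.01911959, -0.0181172 ]), 'finger_gap': 0.9972557738942593} 0.014
top 1101
[166 179  28  27 558] [179.45340502 192.32616487] [0.54049998 0.13527771 0.20236806] [0.51632515 0.1104294  0.18504866] [0.56745688 0.1617761  0.20677695]
[325 186  27  27 543] [338.5267035  198.84346225] [ 0.52141189 -0.17704025  0.20238572] [ 0.4971762  -0.202671    0.18511233] [ 0.54861131 -0.15384203  0.20552992]
side 2274
[481   0  31   9 151] [500.41721854   2.55629139] [2.25838477 0.66251701 0.19548302] [2.24868172 0.6060266  0.18506243] [2.27379791 0.76477805 0.21746306]
[ 15  33  52  43 696] [39.48706897 53.79741379] [0.25532093 0.89666147 0.20253863] [0.18605943 0.79327601 0.18501092] [0.34324688 1.03149779 0.21991178]
[85 32 11 12 70] [90.17142857 37.94285714] [0.42434542 0.97888923 0.20223876] [0.41202592 0.97012167 0.18504721] [0.43696873 0.98957786 0.21983221]
[209 149  25  22 414] [220.98309179 158.98792271] [0.54003967 0.12367836 0.20113962] [0.51699816 0.10670158 0.18511565] [0.56690753 0.15779693 0.20428782]
[278 256  34  34 903] [294.61904762 272.35658915] [ 0.51954099 -0.18779501  0.20178593] [ 0.49775274 -0.20907804  0.18502504] [ 0.54694005 -0.15841561  0.20470922]
```

View pics/top0.png

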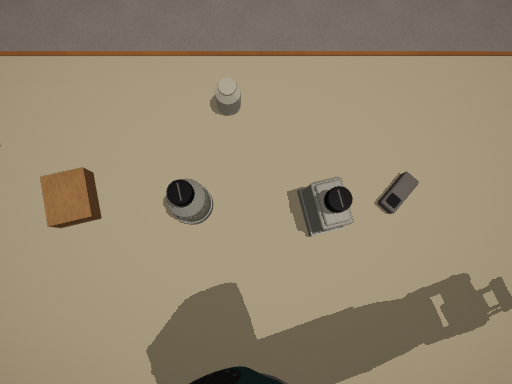

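View pics/side0.png

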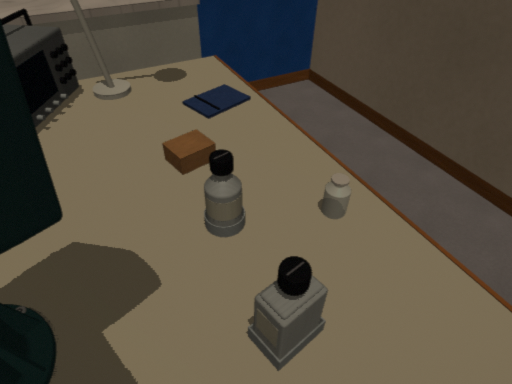

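```bash
python3 - <<'E'
from h import *
for n in('top','side'):
    W=np.load(f'pics/{n}0w.npy')
    for nm,c in(('L',(.5415,.135)),('R',(.5225,-.178))):
        r=np.hypot(W[...,0]-c[0],W[...,1]-c[1])
        m=(r<.04)&(W[...,2]>.199)
        q=W[m]; (cc,rad)=cv2.minEnclosingCircle(q[:,:2].astype(np.float32))
        print(n,nm,m.sum(),'top z',np.median(q[:,2]),'mean',q.mean(0)[:2],'circ',cc,rad)
        m=(r<.09)&(W[...,2]>.145)&(W[...,2]<.154)
        q=W[m]
        if len(q)>20: print('  shoulder',len(q),cv2.minAreaRect(q[:,:2].astype(np.float32)))
E
```

```text
top L 506 top z 0.20255981604528595 mean [0.54142694 0.13583219] circ (0.5413980484008789, 0.1355142593383789) 0.025636788457632065
  shoulder 22 ((0.5332068204879761, 0.12067253887653351), (0.011203081347048283, 0.039926815778017044), 54.763275146484375)
top R 477 top z 0.2025879744574045 mean [ 0.52241949 -0.17899926] circ (0.5229600071907043, -0.17915111780166626) 0.024891529232263565
  shoulder 622 ((0.5224034190177917, -0.17913474142551422), (0.09139718860387802, 0.05749613791704178), 12.911057472229004)
side L 276 top z 0.20177528048988452 mean [0.54234085 0.13081941] circ (0.5433151125907898, 0.13266971707344055) 0.025667691603302956
  shoulder 108 ((0.5407770872116089, 0.12655138969421387), (0.032858654856681824, 0.04390794783830643), 70.33165740966797)
side R 710 top z 0.2020653017427821 mean [ 0.5224152  -0.18422907] circ (0.5240875482559204, -0.18263866007328033) 0.02567177079617977
  shoulder 979 ((0.5232033133506775, -0.18362337350845337), (0.09136651456356049, 0.057312142103910446), 12.591256141662598)
```

The can is on the right: square body and ridge cap at top-view pixel (338,199), side-view pixel (295,272). Its cap is at about (0.523, -0.181) with its top at 0.2025, which matches the expected 0.202. The bottle is on the left, at pixel (180,192). Top and side views disagree by about 4 mm in y, so I'll hover over the can and refine with the wrist camera.

Request:
{"op": "drive_tool", "data": {"travel": [[0, 0, 4], [2, 4, 7], [4.5, 8.5, 7], [7, 12.5, 7], [9.5, 17, 7], [12, 21.5, 7], [14.5, 26, 7], [17, 30.5, 7], [19.5, 35, 7], [22, 39.5, 7], [24.5, 44, 7], [26, 46.7, 7], [26, 46.7, 7], [26, 46.7, 7], [26, 46.7, 7]], "angular": [[0, 0, 0], [0, 0, 0], [0, 0, 0], [0, 0, 0], [0, 0, 0], [0, 0, 0], [0, 0, 0], [0, 0, 0], [0, 0, 0], [0, 0, 0], [0, 0, 0], [0, 0, 0], [0, 0, 0], [0, 0, 0], [0, 0, 0]], "jaw": [9, 9, 9, 9, 9, 9, 9, 9, 9, 9, 9, 9, 9, 9, 9], "grip_force": 50}}

```text
t: 1.6
position: [0.523, -0.1821, 0.2977]
tcp_rot: [3.141, 0.0, -1.185]
contact_force: [-0.1, 0.0, 0.5]
finger_gap: 0.99
```

```bash
python3 - <<'E'
from h import *
o=arm.observe(); print(o['t'],o['qpos'],o['position'],o['tcp_rot'],o['contact_force'],o['finger_gap'])
ci=arm.camera_info('wrist'); p,d=save('wrist','w1'); W=world('wrist',d,ci)
for n in ('wrist','side'):
    if n=='side': p,d=save('side','s1'); W=world('side',d)
    r=np.hypot(W[...,0]-.523,W[...,1]+.181)
    m=(r<.045)&(W[...,2]>.197)&(W[...,2]<.209)&(d>0); q=W[m]
    if len(q)>10: print(n,len(q),np.median(q[:,2]),q.mean(0),cv2.minEnclosingCircle(q[:,:2].astype(np.float32)))
E
```

```text
1.6 [-3.77131642e-01  6.65389270e-02  1.98345848e+00 -1.69761074e-04
  1.09201150e+00  8.08351478e-01] [ 0.52298952 -0.18213132  0.2977419 ] [ 3.14118759e+00  1.78572264e-04 -1.18540492e+00] [-0.14069139  0.0429063   0.50121208] 0.9895635041150348
wrist 2117 0.20182309023026088 [ 0.52463995 -0.17997766  0.20174325] ((0.5237926244735718, -0.1800624132156372), 0.02542666718363762)
side 746 0.2020631770456866 [ 0.52194934 -0.18486158  0.20191411] ((0.5228883624076843, -0.18349826335906982), 0.025636540725827217)
```

View pics/w1.png

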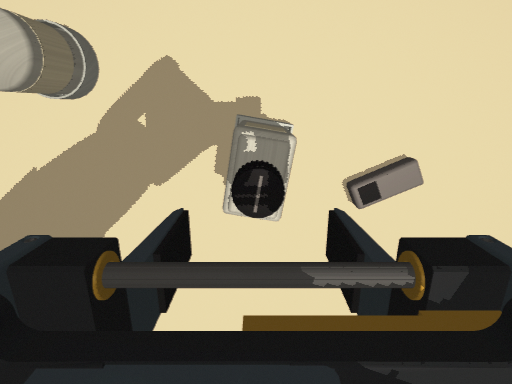

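View pics/s1.png

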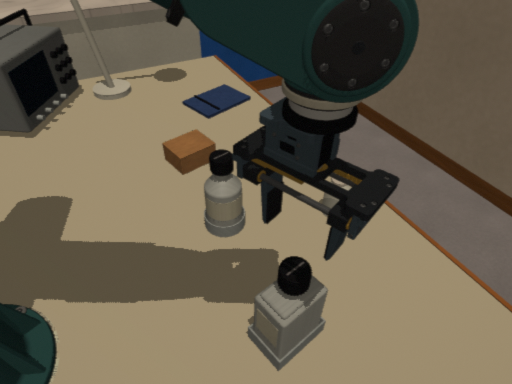

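Wrist view: the can cap is fully visible at pixel (258,189), centred at about (0.5237, -0.180) with its top at 0.202. This agrees with the top camera. I'll descend around the cap and grip.

Request:
{"op": "drive_tool", "data": {"travel": [[0, 0.15, -2], [0, 0.15, -5], [0, 0.15, -8], [0, 0.15, -10], [0, 0.15, -11.5], [0, 0.15, -11.5], [0, 0.15, -11.5]], "angular": [[0, 0, 0], [0, 0, 0], [0, 0, 0], [0, 0, 0], [0, 0, 0], [0, 0, 0], [0, 0, 0]], "jaw": [9, 9, 9, 9, 9, 9, 9]}}

```text
t: 2.4
position: [0.5236, -0.1805, 0.1835]
tcp_rot: [-3.141, -0.0, -1.186]
contact_force: [0.7, 0.3, 0.1]
finger_gap: 0.987
```

Request:
{"op": "drive_tool", "data": {"travel": [[0, 0, 0], [0, 0, 0], [0, 0, 0], [0, 0, 0], [0, 0, 0], [0, 0, 0], [0, 0, 0], [0, 0, 0], [0, 0, 0], [0, 0, 0]], "angular": [[0, 0, 0], [0, 0, 0], [0, 0, 0], [0, 0, 0], [0, 0, 0], [0, 0, 0], [0, 0, 0], [0, 0, 0], [0, 0, 0], [0, 0, 0]], "jaw": [4, 4, 4, 4, 4, 4, 4, 4, 4, 4], "grip_force": 50}}

```text
t: 3.4
position: [0.5239, -0.1808, 0.1833]
tcp_rot: [-3.141, -0.002, -1.185]
contact_force: [1.0, -6.9, 0.7]
finger_gap: 0.541
```

Request:
{"op": "drive_tool", "data": {"travel": [[0, -0.05, -0.2], [0, -0.05, -0.4], [0, -0.1, -0.6], [0, -0.1, -0.8], [0, -0.1, -0.9], [0, -0.1, -0.9], [0, -0.1, -0.9]], "angular": [[0, 0, 0], [0, 0, 0], [0, 0, 0], [0, 0, 0], [0, 0, 0], [0, 0, 0], [0, 0, 0]], "jaw": [4, 4, 4, 4, 4, 4, 4]}}

```text
t: 4.1
position: [0.524, -0.181, 0.1749]
tcp_rot: [-3.141, -0.0, -1.185]
contact_force: [-2.1, 3.3, 13.8]
finger_gap: 0.539
```

Force of 13.8 N with 8.4 mm of travel matches the spring curve, so the cap went down without slipping. Now turn while pressed.

Request:
{"op": "drive_tool", "data": {"travel": [[0, 0, -0.1], [0, 0, -0.1], [0, 0, -0.1], [0, 0, -0.1], [0, 0, -0.1], [0, 0, -0.1]], "angular": [[0, 0, 0], [0, 0, 5], [0, 0, 10], [0, 0, 15], [0, 0, 20], [0, 0, 20]], "jaw": [4, 4, 4, 4, 4, 4]}}

```text
t: 4.7
position: [0.5238, -0.1809, 0.1739]
tcp_rot: [-3.141, -0.0, -0.833]
contact_force: [-3.3, 3.6, 14.9]
finger_gap: 0.539
```

```bash
python3 - <<'E'
from h import *
o=arm.observe(); print(o['t'],o['qpos'],o['position'],o['tcp_rot'],o['contact_force'],o['moment'],o['finger_gap'])
E
```

```text
4.7 [-3.74822447e-01  2.26538886e-01  2.05684511e+00  6.45805487e-04
  8.57777348e-01  4.57602174e-01] [ 0.52384372 -0.18091932  0.17391247] [-3.14096376e+00 -1.70946945e-04 -8.32847004e-01] [-3.31969197  3.6200442  14.89252756] [0.91031175 0.78795624 0.03850493] 0.5393004266414082
```

Request:
{"op": "drive_tool", "data": {"travel": [[0, 0, 0], [0, 0, 0], [0, 0, 0], [0, 0, 0], [0, 0, 0], [0, 0, 0], [0, 0, 0], [0, 0, 0], [0, 0, 0], [0, 0, 0]], "angular": [[0, 0, 5], [0, 0, 10], [0, 0, 15], [0, 0, 20], [0, 0, 25], [0, 0, 30], [0, 0, 35], [0, 0, 38], [0, 0, 38], [0, 0, 38]], "jaw": [4, 4, 4, 4, 4, 4, 4, 4, 4, 4]}}

```text
t: 5.7
position: [0.5236, -0.1809, 0.1738]
tcp_rot: [-3.141, 0.0, -0.173]
contact_force: [-4.8, 4.7, 14.0]
finger_gap: 0.544
```

```bash
python3 - <<'E'
from h import *
o=arm.observe(); print(o['t'],o['qpos'],o['position'],o['tcp_rot'],o['contact_force'],o['moment'],o['finger_gap'])
save('wrist','w2')
E
```

```text
5.7 [-3.74831411e-01  2.26555710e-01  2.05714823e+00  4.27739347e-04
  8.58117322e-01 -2.02563632e-01] [ 0.52355176 -0.18085492  0.17377284] [-3.14122970e+00  1.58885294e-04 -1.72547470e-01] [-4.77827797  4.6918149  13.98863082] [0.81802406 1.00139017 0.00813611] 0.5436903007576575
```

View pics/w2.png

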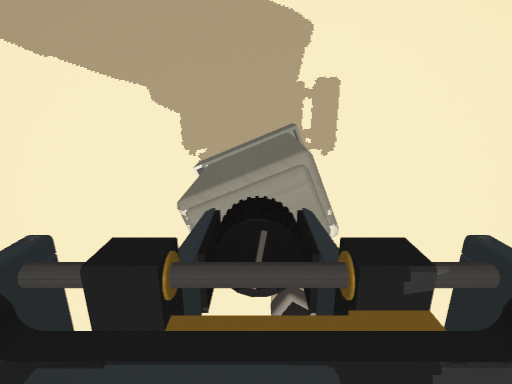

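In the wrist picture the ridge at (262,247) keeps the angle to the jaws it had before the grasp, so the cap turned with the tool by about 1.01 rad, while the can body now appears rotated. Let go.

Request:
{"op": "drive_tool", "data": {"travel": [[0, 0, 0], [0, 0, 0], [0, 0, 0], [0, 0, 0], [0, 0, 0], [0, 0, 0], [0, 0, 0], [0, 0, 0]], "angular": [[0, 0, 0], [0, 0, 0], [0, 0, 0], [0, 0, 0], [0, 0, 0], [0, 0, 0], [0, 0, 0], [0, 0, 0]], "jaw": [9, 9, 9, 9, 9, 9, 9, 9]}}

```text
t: 6.55
position: [0.5234, -0.1811, 0.1729]
tcp_rot: [-3.142, 0.0, -0.173]
contact_force: [-0.3, -0.5, 1.1]
finger_gap: 0.985
```

Request:
{"op": "drive_tool", "data": {"travel": [[0, 0, 1], [0, 0, 3], [0, 0, 6], [0, 0, 10], [0, 0, 13], [0, 0, 13], [0, 0, 13]], "angular": [[0, 0, 0], [0, 0, 0], [0, 0, 0], [0, 0, 0], [0, 0, 0], [0, 0, 0], [0, 0, 0]], "jaw": [9, 9, 9, 9, 9, 9, 9]}}

```text
t: 7.25
position: [0.5235, -0.1811, 0.3037]
tcp_rot: [3.141, -0.001, -0.173]
contact_force: [-0.5, 0.4, -0.6]
finger_gap: 0.987
```

```bash
python3 - <<'E'
from h import *
ci=arm.camera_info('wrist'); p,d=save('wrist','w3'); W=world('wrist',d,ci)
for n in ('wrist','side'):
    if n=='side': p,d=save('side','s3'); W=world('side',d)
    for c in ((.523,-.181),(.5415,.135)):
        r=np.hypot(W[...,0]-c[0],W[...,1]-c[1])
        m=(r<.022)&(W[...,2]>.19)&(W[...,2]<.23)&(d>0); q=W[m]
        if len(q)>10: print(n,len(q),np.median(q[:,2]),q.mean(0))
o=arm.observe(); print(o['t'],o['position'],o['contact_force'],o['finger_gap'])
E
```

```text
wrist 1663 0.20944002382342178 [ 0.52306615 -0.18058353  0.20942354]
side 546 0.20958961391596417 [ 0.52259209 -0.18171967  0.20960074]
side 183 0.20180089763838835 [0.53947417 0.13504521 0.20183934]
7.35 [ 0.52285981 -0.18084714  0.30207082] [ 1.00618616 -0.65204432  0.14135126] 0.9882072534631056
```

View pics/s3.png

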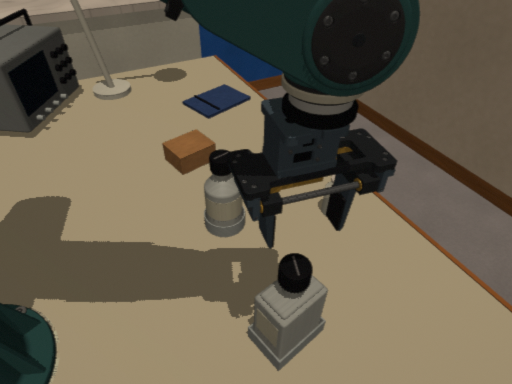

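View pics/w3.png

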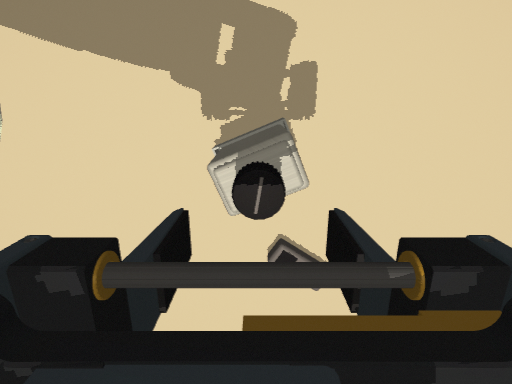

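The can cap's top rose from 0.2019 to 0.2095, which is 8 mm up, so it has popped. Its ridge (side-view pixel 296,265) is turned by about 1 rad. The bottle cap top is still at 0.2018, and the gripper is clear of everything.

```bash
python3 -c "
from h import *
print(arm.sign_off())"
```

```text
the job is handed in; nothing more can be done
None
```

The can's safety cap is released, and I left the bottle's cap alone. I handed the job in at about 7.4 s of the 29 s allowed.

- **What I did:** I gripped the can's cap (the right-hand container) from above and pressed it down about 9 mm, which took about 15 N. I turned it about 58° (1.01 rad) anticlockwise while it was held down, then opened the jaws and lifted the gripper clear.
- **Can cap:** its top rose about 7.6 mm from the locked height, against the 8 mm expected. The wrist and side cameras agree on this. The ridge turned with the tool, with no slip to be seen.
- **Bottle cap:** it was never touched, and its top is still at the locked height. I did not measure its turn angle separately.
- **Disagreement:** the top and side cameras differed by about 4 mm on the cap's y position before the grasp. The wrist camera agreed with the top camera, so I used those two.

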